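# Wake the cold-light source and turn it up to the green mark

### The arm

A 7-joint arm with a two-finger parallel gripper is mounted at the origin on the work surface. World frame = base frame: x ahead of the robot, y to its left, z up, the work surface at z = 0. Lengths are in m, angles in degrees, forces in N, time in s.
With the tool pointing down it reaches from about 0.425 to 0.875 m from the base axis. Payload 4.7 kg.
Tool frame: the origin (TCP) lies midway between the tips of the shut fingers; the grasp point (between the pads) lies 19 mm behind it; z points along the fingers, y is the line along which they close (so a half turn about z gives the same grasp; the last joint's range is limited). The gripper opens to 87 mm and grips with 3 to 60 N. Pads are 19 mm wide; open, the fingers measure 117 mm over their backs; the gripper's body (75 mm by 190 mm) begins 51 mm behind the grasp point.
Start: joints at [71.511, 18.392, -4.016, 83.108, 1.295, 78.541, -3.26], TCP at [0.215, -0.614, 0.223] pointing down, gripper open.
Joint ranges: [-163.93, 163.93], [-17.29, 119.83], [-79.2, 71.16], [3.27, 140.29], [-89.18, 269.18], [5.43, 117.66], [-154.24, 154.24]. Speed limits (degrees/s): [147.25, 147.25, 180, 180, 180, 180, 180].

### API

Orientations are given as [roll, pitch, yaw] about the fixed x, y, z axes, in that order (R = Rz(yaw) Ry(pitch) Rx(roll)).
In Python, from cell import env gives the robot as it stands. The module is installed in compiled form; this text tells all that it offers.
- The arm moves only by the tool send_rows, never from a script. Its argument "series" is a list of rows, each an object with "travel": the shift along the tool's x, y, z in cm, a list of three; "dr": the turn, a rotation vector about the tool's x, y, z in degrees, a list of three; "claw": the finger opening in cm, from 0 to 8.7. In form: [{"travel": [tx, ty, tz], "dr": [wx, wy, wz], "claw": claw}, ...]. A call has 1 to 12 rows; each row is the pose to reach, as a shift and turn from the pose commanded when the call began, along the tool's axes at that moment; what a row does not reach only later rows make up. A row lasts 1/12 s, in which the tool goes at most 41.7 mm and 7.16 degrees, less where a joint would pass 70% of its speed; a pose out of reach is approached as far as the arm can. A call with a gripper value outside its range is refused whole. The fingers move at their own pace and stop on an object; "grip_force" is the grip in N (left out, the last holds). Time passes only in rows, so rows that repeat a pose let the fingers close. It gives the time, the measured TCP pose, the force and the opening at its end, in the units of the state.
- env.get_obs(): the state, without advancing time (a new reading comes with each control period).
- env.read_camera(name): name is "scene" or "side" or "wrist"; returns the picture (384x512x3 uint8, blue, green, red); there is no depth.
- env.calibration(name): a dict with "fx", "fy", "cx", "cy" (pixels), "cam_to_world" (4x4, takes a point from camera to world coordinates). Camera axes: x right, y down, z forward; pixel columns grow to the right and rows downward; lengths in m; the calibration is good to about 2 mm. A picture is of the moment at which its call begins: read the wrist's pose just before it. calibration takes no time and is no camera call; for the wrist camera it gives the pose at the moment of the call.
- env.sign_off(): hands the job in, once; it reports no verdict.
The state is a dict: "time_s": time; "qpos": joint angles; "joint_velocities": joint speeds; "effort": joint torques, N m; "tool_pos": TCP position; "tool_rot": TCP orientation; "force": force on the tool from outside, world axes, zero at the start; "wrist_torque": the same for the moment, N m; "grip_width": finger opening in m.
Only numpy, scipy, OpenCV 4.12 (cv2) and the standard library are available. Lean on these libraries where they do the work, as an engineer would, in place of code of your own. Each camera call takes 0.05 s, during which the arm holds its last target. There are 200 camera calls.

### The job

Switch the microscope's cold-light source on: with a fingertip press its green button all the way down and let it come back up. Then, pushing with a fingertip against the side of the black pointer on its selector, turn the selector clockwise (seen from above), click by click, until it rests in its fifth position, where the pointer points at the green dot (the white dot is the first position); never go past that click, and take your hand away. Do not pinch the pointer, and leave the vial, the glass dish, the amber jar and the blue slide box where they are.

Things in the scene. Friction and masses are not known exactly. Their poses are not given: they have to be found in the camera images.
- light_source: white box, flat grey panel on top: 210 mm deep (x), 260 wide (y), 85 high, fixed. Origin: centre of its underside, z up, slotted front face to -x. On the panel: selector axis at y -40 mm, green button at x -45, y +90, a loose vial near x +65, y +95; else only flat ticks and dots printed 61 mm round the axis (white, yellow, one green). A steel light guide leaves the +x face below panel height.
- selector_axis (a point): point on the selector's upright axis at the top of its pointer, 37 mm above the panel. Grey skirt (radius 24, 7 mm high) under a black pointer bar 14 mm thick, 7 to 34 mm above the panel, with a 6 mm thick ridge along its top up to 37 mm. Tip 44 mm from the axis, tail 19 mm on the other side; a white line on top runs towards the tip.
- pointer_tip (a point): the tip of the pointer's top, 44 mm from the axis at the same height as selector_axis; the line from selector_axis to here is the direction the pointer points in
- selector (a joint): turn in rad, growing clockwise seen from above. Eight click positions 0, 0.524 ... 3.665 (30 deg apart); the fifth, green, is 2.094. Starts in (or within 0.3 s springs into) one of the first three. At 0 the pointer points 105 deg counter-clockwise from light_source's +x. About 0.07 N m moves it off a click; a little past half-way it jumps by itself into the next.
- power_top (a point): centre of the top of the round green push button (radius 14 mm) in its black housing on the panel
- power (a joint): travel of the green button in m: 0 up, 0.006 fully down (about 5 N); a spring brings it back up
- vial_mid (a point): middle (half-way up) of a small clear vial with a white cap, 22 mm across, 45 mm high, loose, standing on the panel
- dish_mid (a point): middle of an open glass dish, 90 mm across, 28 mm high, loose on the table in front of the box
- jar_mid (a point): middle of an amber glass jar with a white lid, 60 mm across, 85 mm high, loose on the table beside the box on its +y side
- slide_box_mid (a point): middle of a blue slide box 90 x 60 x 35 mm, loose on the table beside the box on its -y side

How it is judged:
By the outcome, as a careful person would: the job done as asked, in the order asked, and still so for the second after the job is handed in, with the robot touching nothing.
It also fails if it takes over 64 s, if anything falls off the work surface, if the arm or the gripper's body presses on something with over 40 N, if the wrist force passes 120 N, or if a joint passes its speed limit or range.

## Working session

There is one attempt and no reset: what is moved stays moved. The work goes in short steps, Python scripts to look and compute and a tool call to move; the robot and the scene stay as the last step left them, time stands still between calls to the robot, and variables do not carry over. Pictures are saved under pics/ and viewed, on a budget of 10 in all, crops included, one or two more only if the job needs it, and the job is handed in when it is done.

Besides the shell and the picture viewer there is one more tool, called after ">>>" in YAML: its name, and indented under it one key for each argument. send_rows: Moves the arm, as the interface text tells. Its arguments: {"type":"object","properties":{"series":{"type":"array"},"grip_force":{"type":"number"}},"required":["series"]}

```bash
mkdir -p pics
python3 - <<'E'
from cell import env
import cv2
o=env.get_obs()
print({k:o[k] for k in('time_s','tool_pos','tool_rot','force','grip_width')})
for n in('scene','side'):
    cv2.imwrite(f'pics/{n}1.png',cv2.resize(env.read_camera(n),(800,600),interpolation=cv2.INTER_CUBIC))
    c=env.calibration(n);print(n,c['fx'],c['cx'],c['cy'],c['cam_to_world'])
E
```

```text
{'time_s': 0.0, 'tool_pos': array([ 0.21455949, -0.61300151,  0.22147264]), 'tool_rot': array([-1.79894169e+02,  4.92393558e-03,  1.92983088e+01]), 'force': array([ 0.61487962, -0.45469343,  0.25233147]), 'grip_width': 0.08720794747085912}
scene 430.2697528481143 254.72184506971095 186.60418741607518 [[ 0.21860096  0.5511145  -0.80528655  1.34376333]
 [ 0.97557051 -0.10498201  0.19297919 -0.19304338]
 [ 0.02181303 -0.82779924 -0.56060022  0.67999446]
 [ 0.          0.          0.          1.        ]]
side 406.798137719013 253.71216070993296 191.0230496089084 [[-0.99895694 -0.01366261  0.04357032  0.45948301]
 [-0.04332456  0.58498765 -0.80988421  0.75965337]
 [-0.01442297 -0.81092712 -0.58496939  0.62376795]
 [ 0.          0.          0.          1.        ]]
```

View pics/scene1.png

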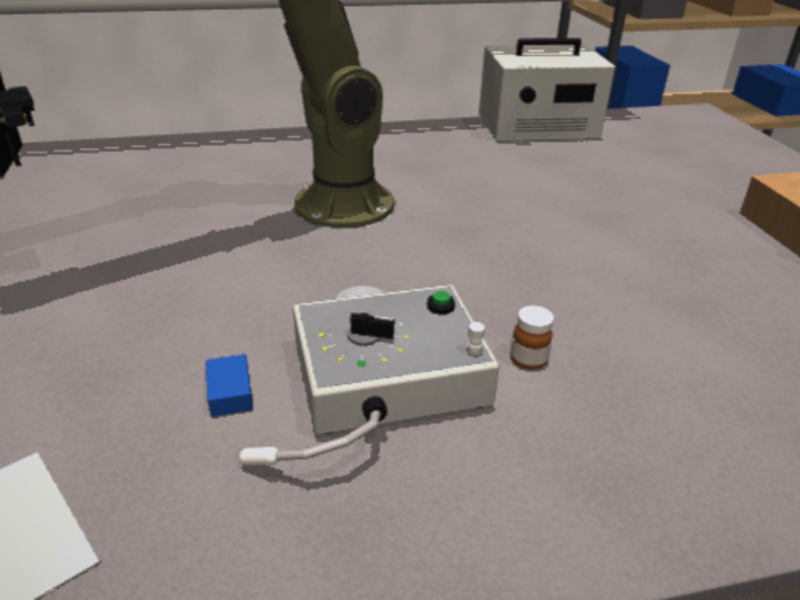

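View pics/side1.png

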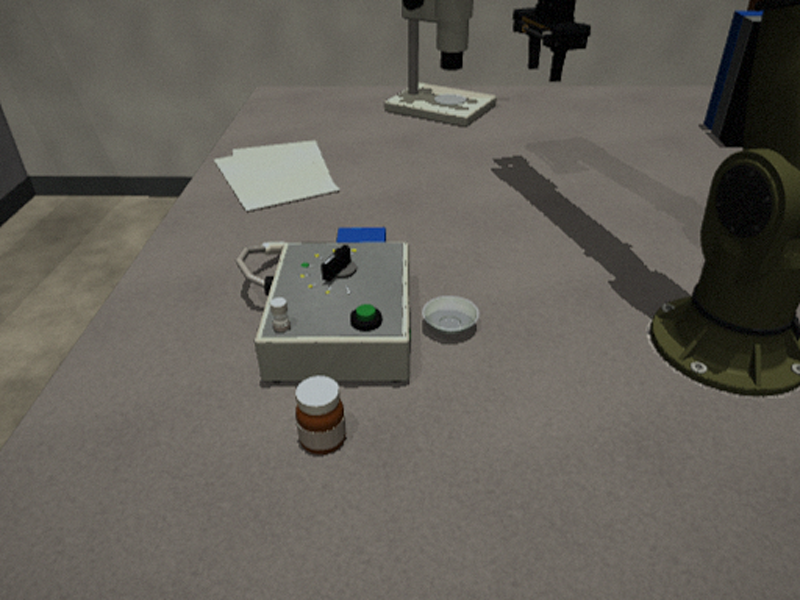

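The scene view shows the box panel corners at (295,305), (453,288), (495,363) and (316,391), the button at (441,298), and the pointer running from (352,322) to (395,327). The side view shows the corners at (283,243), (408,242), (409,340) and (259,342), with the button at (366,312). The pointer tip faces +y. Next I fit the pose.

```bash
cat > h.py <<'E'
from cell import env
import numpy as np, cv2
from scipy.optimize import least_squares
def proj(n,P,c=None):
    c=c or env.calibration(n);T=np.linalg.inv(c['cam_to_world'])
    q=np.atleast_2d(P)@T[:3,:3].T+T[:3,3]
    return np.c_[c['fx']*q[:,0]/q[:,2]+c['cx'],c['fy']*q[:,1]/q[:,2]+c['cy']]
def box(p,L):
    a=p[2];R=np.array([[np.cos(a),-np.sin(a),0],[np.sin(a),np.cos(a),0],[0,0,1]])
    return np.atleast_2d(L)@R.T+[p[0],p[1],0]
E
python3 - <<'E'
from h import *
C=np.array([[-105,-130,85],[-105,130,85],[105,130,85],[105,-130,85],[-45,90,105]])/1e3
S=np.array([[295,305],[453,288],[495,363],[316,391],[441,297]])*.64
D=np.array([[408,242],[409,340],[259,342],[283,243],[366,311]])*.64
f=lambda p:np.r_[proj('scene',box(p,C[:4]))-S[:4],proj('side',box(p,C[:4]))-D[:4]].ravel()
r=least_squares(f,[.6,-.1,0]);p=r.x;print(p,np.degrees(p[2]),np.abs(r.fun).max());print(r.fun.reshape(-1,2).round(1))
g=least_squares(lambda X:np.r_[proj('scene',X)-S[4],proj('side',X)-D[4]].ravel(),[.6,0,.1])
print('button tri',g.x,'from box',box(p,C[4]),g.fun)
ax=box(p,[0,-.04,.122]);print('axis',ax)
for k in range(5):
    b=np.radians(105-30*k);t=box(p,[.044*np.cos(b),-.04+.044*np.sin(b),.122])
    print(k,t,proj('scene',t)/.64,proj('side',t)/.64)
print(proj('scene',ax)/.64,proj('side',ax)/.64, proj('wrist',ax))
np.save('p.npy',p)
for n in('scene','side'):
    c=proj(n,ax)[0].astype(int);im=env.read_camera(n)[c[1]-40:c[1]+50,c[0]-60:c[0]+60]
    cv2.imwrite(f'pics/{n}c.png',cv2.resize(im,None,fx=3.3,fy=6 and 3.3,interpolation=cv2.INTER_CUBIC))
a,b=[cv2.imread(f'pics/{n}c.png') for n in('scene','side')]
cv2.imwrite('pics/c1.png',np.hstack([a,b]))
E
```

```text
[ 0.58565466 -0.01988044  0.0376522 ] 2.157312226904752 4.501612218431035
[[-1.7 -2.1]
 [-0.  -4.5]
 [ 4.5 -0.2]
 [-1.6  1.2]
 [ 0.8 -1.5]
 [ 1.5 -0.4]
 [-3.3 -0.9]
 [ 0.1 -1.4]]
button tri [0.53889238 0.06709437 0.101455  ] from box [[0.53729866 0.06836183 0.105     ]] [-0.07942984 -0.09792944 -0.06992139  0.08933772]
axis [[ 0.5871604  -0.05985209  0.122     ]]
0 [[ 0.57418056 -0.01781016  0.122     ]] [[391.42803762 305.05363454]] [[345.98368095 264.59154707]]
1 [[ 0.59694049 -0.01695279  0.122     ]] [[395.42277658 314.14163507]] [[330.4093961  264.73287146]]
2 [[ 0.61707986 -0.02759026  0.122     ]] [[391.05234947 323.41662406]] [[317.75634583 260.6709257 ]]
3 [[ 0.62920233 -0.04687225  0.122     ]] [[379.09455573 330.27118105]] [[311.57650479 253.68572542]]
4 [[ 0.63005969 -0.06963219  0.122     ]] [[362.74793046 332.59818587]] [[313.27256738 245.82716057]]
[[364.21900734 313.52255544]] [[340.43946532 249.45588999]] [[-579.74493127 -895.93778629]]
```

View pics/c1.png

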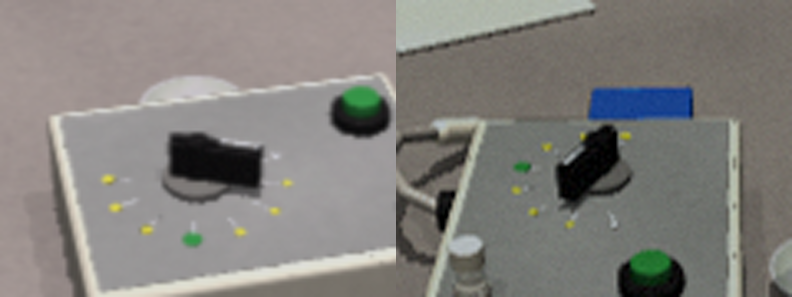

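Run:
```python
from h import *
S=np.array([[275,156],[288,183],[275,211],[240,231],[193,239],[147,230],[115,208],[108,179]])/3.3+[173,160]-.35
ks=np.array([0,1,2,3,4,5,7])
D=np.array([[615,223],[570,224],[533,212],[516,190],[521,167],[547,147],[627,135]])/3.3-[396/3.3,0]+[157,119]-.35
def dots(k):
    b=np.radians(105-30*k);return np.c_[.061*np.cos(b),-.04+.061*np.sin(b),0*k+.085]
f=lambda p:np.r_[proj('scene',box(p,dots(np.arange(8))))-S,proj('side',box(p,dots(ks)))-D].ravel()
r=least_squares(f,np.load('p.npy'),loss='soft_l1');p=r.x;print(p,np.degrees(p[2]));print(f(p).reshape(-1,2).round(1))
print('button',box(p,[-.045,.09,.1015]),'axis',box(p,[0,-.04,.122]),'vial',box(p,[.065,.095,.1]))
for k in (0,1,2):
    b=np.radians(105-30*k);e=np.array([np.cos(b),np.sin(b),0])
    t=box(p,np.array([[0,-.04,.122]]+[.044*e,-.019*e])+np.array([[0,0,0],[0,-.04,.122],[0,-.04,.122]]))
    print(k,((proj('scene',t)-[173,160])*3.3).round(),((proj('side',t)-[157,119])*3.3+[396,0]).round())
np.save('p.npy',p)
```

```text
[ 0.5875767  -0.02158945  0.03415664] 1.9570313930226162
[[ 0.2 -0. ]
 [-0.2  0. ]
 [ 0.1  0. ]
 [ 0.2  0.3]
 [ 0.   0.1]
 [-0.   0. ]
 [ 0.2 -0.1]
 [ 0.1  0. ]
 [ 0.   0.1]
 [-0.  -0.1]
 [ 0.2 -0.3]
 [ 0.1 -0.1]
 [ 0.3 -0.3]
 [ 0.1 -0.1]
 [-0.4  0. ]]
button [[0.53952945 0.06682131 0.1015    ]] axis [[ 0.5889427  -0.06156612  0.122     ]] vial [[0.64929454 0.07557489 0.1       ]]
0 [[196. 136.]
 [254. 118.]
 [171. 144.]] [[595. 133.]
 [606. 165.]
 [590. 120.]]
1 [[196. 136.]
 [262. 137.]
 [168. 135.]] [[595. 133.]
 [573. 165.]
 [604. 120.]]
2 [[196. 136.]
 [253. 157.]
 [172. 127.]] [[595. 133.]
 [547. 156.]
 [615. 123.]]
```

```bash
cat >> h.py <<'E'
from scipy.spatial.transform import Rotation as Ro
def rel(pos,yaw,ref=None):
    o=env.get_obs() if ref is None else ref
    R=Ro.from_euler('xyz',o['tool_rot'],degrees=True)
    t=R.inv().apply(np.array(pos)-o['tool_pos'])*100
    d=(R.inv()*Ro.from_euler('xyz',[180,0,yaw],degrees=True)).as_rotvec(degrees=True)
    return t.round(2),d.round(1)
def st():
    o=env.get_obs();print(round(o['time_s'],2),o['tool_pos'].round(4),o['tool_rot'].round(1),'F',o['force'].round(1),'w',round(o['grip_width'],4),'q',o['qpos'].round(0))
E
python3 - <<'E'
from h import *
st();print(rel([.54,.067,.20],90)); print(rel([.45,-.12,.22],60))
E
```

```text
0.2 [ 0.2147 -0.6132  0.2219] [-179.9    0.    19.3] F [ 0.5 -0.2  0. ] w 0.0869 q [72. 18. -4. 83.  1. 79. -3.]
(array([ 53.19, -53.44,   2.24]), array([ -0.1,  -0. , -70.7]))
(array([ 38.51, -38.77,   0.23]), array([ -0.1,  -0. , -40.7]))
```

>>> send_rows:
  series:
    - {"travel": [53.2, -53.4, 1.0], "dr": [0, 0, -70.7], "claw": 0}
    - {"travel": [53.2, -53.4, 1.0], "dr": [0, 0, -70.7], "claw": 0}
    - {"travel": [53.2, -53.4, 1.0], "dr": [0, 0, -70.7], "claw": 0}
    - {"travel": [53.2, -53.4, 1.0], "dr": [0, 0, -70.7], "claw": 0}
    - {"travel": [53.2, -53.4, 1.0], "dr": [0, 0, -70.7], "claw": 0}
    - {"travel": [53.2, -53.4, 1.0], "dr": [0, 0, -70.7], "claw": 0}
    - {"travel": [53.2, -53.4, 1.0], "dr": [0, 0, -70.7], "claw": 0}
    - {"travel": [53.2, -53.4, 1.0], "dr": [0, 0, -70.7], "claw": 0}
    - {"travel": [53.2, -53.4, 1.0], "dr": [0, 0, -70.7], "claw": 0}
    - {"travel": [53.2, -53.4, 1.0], "dr": [0, 0, -70.7], "claw": 0}
    - {"travel": [53.2, -53.4, 1.0], "dr": [0, 0, -70.7], "claw": 0}
    - {"travel": [53.2, -53.4, 1.0], "dr": [0, 0, -70.7], "claw": 0}

```text
time_s: 1.2
tool_pos: [0.4311, -0.1607, 0.216]
tool_rot: [180.0, 0.1, 90.0]
force: [1.1, -1.0, -0.1]
grip_width: 0.0152
```

Run:
```python
from h import *
st();print(rel([.54,.067,.20],90))
```

```text
1.2 [ 0.4311 -0.1607  0.216 ] [1.8e+02 1.0e-01 9.0e+01] F [ 1.1 -1.  -0.1] w 0.0152 q [ 50.  -4. -31. 108.  -2.  75.  19.]
(array([22.77, 10.89,  1.59]), array([0. , 0.1, 0. ]))
```

>>> send_rows:
  series:
    - {"travel": [22.5, 10.9, 1.0], "dr": [0, 0, 0], "claw": 0}
    - {"travel": [22.5, 10.9, 1.0], "dr": [0, 0, 0], "claw": 0}
    - {"travel": [22.5, 10.9, 1.0], "dr": [0, 0, 0], "claw": 0}
    - {"travel": [22.5, 10.9, 1.0], "dr": [0, 0, 0], "claw": 0}
    - {"travel": [22.5, 10.9, 1.0], "dr": [0, 0, 0], "claw": 0}
    - {"travel": [22.5, 10.9, 1.0], "dr": [0, 0, 0], "claw": 0}
    - {"travel": [22.5, 10.9, 1.0], "dr": [0, 0, 0], "claw": 0}
    - {"travel": [22.5, 10.9, 1.0], "dr": [0, 0, 0], "claw": 0}
    - {"travel": [22.5, 10.9, 1.0], "dr": [0, 0, 0], "claw": 0}
    - {"travel": [22.5, 10.9, 1.0], "dr": [0, 0, 0], "claw": 0}

```text
time_s: 2.03
tool_pos: [0.5395, 0.0605, 0.2057]
tool_rot: [-180.0, 0.1, 89.9]
force: [-0.8, -0.4, -0.4]
grip_width: 0.0005
```

Run:
```python
from h import *
st();print(rel([.5395,.067,.13],90));p=np.load('p.npy')
im=env.read_camera('wrist')
P=box(p,[[-.045,.09,.1015],[0,-.04,.122]])
t=[]
for k in (1,2):
    b=np.radians(105-30*k);t.append([.044*np.cos(b),-.04+.044*np.sin(b),.122])
P=np.r_[P,box(p,t)];u=proj('wrist',P);print((u*1.56).round())
print((proj('wrist',env.get_obs()['tool_pos'])*1.56).round())
cv2.imwrite('pics/w1.png',cv2.resize(im,(800,600),interpolation=cv2.INTER_CUBIC))
```

```text
2.03 [0.5395 0.0605 0.2057] [-1.80e+02  1.00e-01  8.99e+01] F [-0.8 -0.4 -0.4] w 0.0005 q [ 33.  10. -46.  98.   7.  75. -15.]
(array([0.66, 0.  , 7.57]), array([-0. ,  0.1, -0.1]))
[[403. 284.]
 [482. 491.]
 [501. 429.]
 [533. 445.]]
[[402. 361.]]
```

View pics/w1.png

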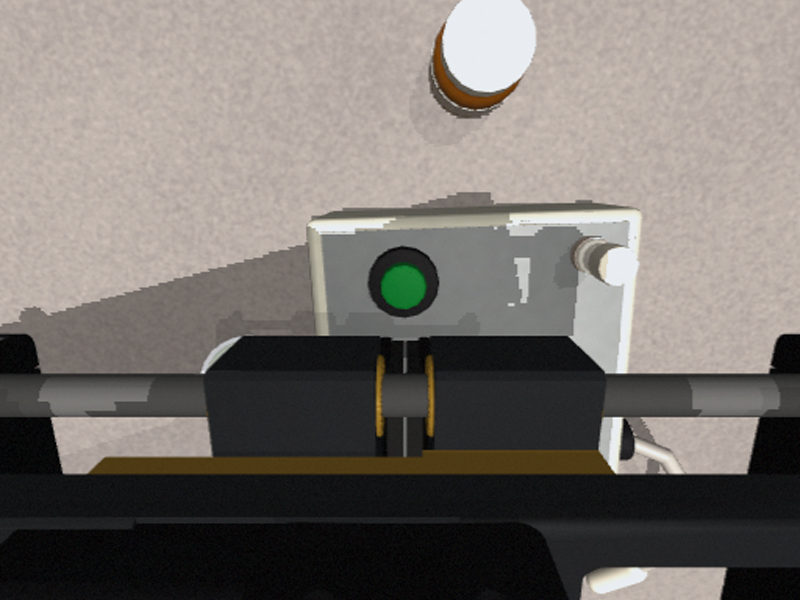

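The wrist view shows the green button at (403,285), matching the predicted (403,284), and the shut fingers just behind it. I go down to just above it.

>>> send_rows:
  series:
    - {"travel": [0.65, 0, 3.0], "dr": [0, 0, 0], "claw": 0}
    - {"travel": [0.65, 0, 6.0], "dr": [0, 0, 0], "claw": 0}
    - {"travel": [0.65, 0, 9.0], "dr": [0, 0, 0], "claw": 0}
    - {"travel": [0.65, 0, 9.7], "dr": [0, 0, 0], "claw": 0}
    - {"travel": [0.65, 0, 9.7], "dr": [0, 0, 0], "claw": 0}
    - {"travel": [0.65, 0, 9.7], "dr": [0, 0, 0], "claw": 0}
    - {"travel": [0.65, 0, 9.7], "dr": [0, 0, 0], "claw": 0}

```text
time_s: 2.67
tool_pos: [0.5412, 0.0686, 0.1109]
tool_rot: [179.8, 0.0, 89.9]
force: [-0.5, -0.4, -0.3]
grip_width: 0.0003
```

>>> send_rows:
  series:
    - {"travel": [-0.15, -0.15, 0.4], "dr": [0, 0, 0], "claw": 0}
    - {"travel": [-0.15, -0.15, 0.8], "dr": [0, 0, 0], "claw": 0}
    - {"travel": [-0.15, -0.15, 1.0], "dr": [0, 0, 0], "claw": 0}
    - {"travel": [-0.15, -0.15, 1.2], "dr": [0, 0, 0], "claw": 0}
    - {"travel": [-0.15, -0.15, 1.2], "dr": [0, 0, 0], "claw": 0}
    - {"travel": [-0.15, -0.15, 1.2], "dr": [0, 0, 0], "claw": 0}

```text
time_s: 3.17
tool_pos: [0.5401, 0.0675, 0.1011]
tool_rot: [179.8, 0.1, 90.0]
force: [-5.3, -2.8, 22.6]
grip_width: 0.0004
```

>>> send_rows:
  series:
    - {"travel": [0, 0, -0.15], "dr": [0, 0, 0], "claw": 0}
    - {"travel": [0, 0, -0.15], "dr": [0, 0, 0], "claw": 0}
    - {"travel": [0, 0, -0.15], "dr": [0, 0, 0], "claw": 0}

```text
time_s: 3.42
tool_pos: [0.5401, 0.0674, 0.1013]
tool_rot: [179.8, 0.1, 90.0]
force: [-2.6, -0.6, 14.9]
grip_width: 0.0002
```

>>> send_rows:
  series:
    - {"travel": [0, 0, -0.15], "dr": [0, 0, 0], "claw": 0}
    - {"travel": [0, 0, -0.15], "dr": [0, 0, 0], "claw": 0}
    - {"travel": [0, 0, -0.15], "dr": [0, 0, 0], "claw": 0}

```text
time_s: 3.67
tool_pos: [0.54, 0.0674, 0.1014]
tool_rot: [179.8, 0.0, 90.0]
force: [0.9, -0.4, 8.7]
grip_width: 0.0006
```

>>> send_rows:
  series:
    - {"travel": [0, 0, -0.2], "dr": [0, 0, 0], "claw": 0}
    - {"travel": [0, 0, -0.2], "dr": [0, 0, 0], "claw": 0}
    - {"travel": [0, 0, -0.2], "dr": [0, 0, 0], "claw": 0}

```text
time_s: 3.92
tool_pos: [0.5396, 0.0674, 0.1026]
tool_rot: [179.8, -0.0, 90.0]
force: [3.3, 0.5, 3.7]
grip_width: 0.0006
```

>>> send_rows:
  series:
    - {"travel": [0, 0, -0.2], "dr": [0, 0, 0], "claw": 0}
    - {"travel": [0, 0, -0.2], "dr": [0, 0, 0], "claw": 0}
    - {"travel": [0, 0, -0.2], "dr": [0, 0, 0], "claw": 0}

```text
time_s: 4.17
tool_pos: [0.5383, 0.0674, 0.1039]
tool_rot: [180.0, 0.0, 90.0]
force: [2.5, 1.0, 3.1]
grip_width: 0.0005
```

>>> send_rows:
  series:
    - {"travel": [0, 0, -0.4], "dr": [0, 0, 0], "claw": 0}
    - {"travel": [0, 0, -0.4], "dr": [0, 0, 0], "claw": 0}
    - {"travel": [0, 0, -0.4], "dr": [0, 0, 0], "claw": 0}

```text
time_s: 4.42
tool_pos: [0.5371, 0.0674, 0.1073]
tool_rot: [-179.9, 0.0, 90.0]
force: [-0.1, -1.1, 1.9]
grip_width: 0.0003
```

>>> send_rows:
  series:
    - {"travel": [0, 0, -3], "dr": [0, 0, 0], "claw": 0}
    - {"travel": [0, 0, -6], "dr": [0, 0, 0], "claw": 0}
    - {"travel": [0, 0, -8], "dr": [0, 0, 0], "claw": 0}
    - {"travel": [0, 0, -8], "dr": [0, 0, 0], "claw": 0}
    - {"travel": [0, 0, -8], "dr": [0, 0, 0], "claw": 0}

```text
time_s: 4.83
tool_pos: [0.538, 0.0674, 0.1881]
tool_rot: [-180.0, 0.0, 90.0]
force: [-0.6, -0.0, -0.7]
grip_width: 0.0003
```

Run:
```python
from h import *
st();p=np.load('p.npy');a=np.linspace(0,6.283,90)
out=[]
for n in('scene','side'):
    im=env.read_camera(n);u=proj(n,box(p,[-.045,.09,.1]))[0].astype(int)
    b=im[u[1]-20:u[1]+20,u[0]-25:u[0]+25].astype(int)
    m=(b[...,1]>b[...,2]*1.5)&(b[...,1]>b[...,0]*1.3)&(b[...,1]>50)
    r,c=np.nonzero(m);print(n,'green cols',c.min()+u[0]-25,c.max()+u[0]-24,'rows',r.min()+u[1]-20,r.max()+u[1]-19)
    for h in(.015,.017,.019,.022):
        q=proj(n,box(p,np.c_[-.045+.014*np.cos(a),.09+.014*np.sin(a),0*a+.085+h]));print(h,q.min(0).round(1),q.max(0).round(1))
    out.append(cv2.resize(im[u[1]-20:u[1]+20,u[0]-25:u[0]+25],None,fx=8,fy=8,interpolation=cv2.INTER_NEAREST))
cv2.imwrite('pics/b.png',np.hstack(out))
```

```text
4.83 [0.538  0.0674 0.1881] [-180.    0.   90.] F [-0.6 -0.  -0.7] w 0.0003 q [ 32.  11. -46. 100.   8.  73. -16.]
scene green cols 277 289 rows 186 196
0.015 [276.2 187.3] [288. 194.]
0.017 [276.2 186.6] [288.  193.3]
0.019 [276.3 186. ] [288.1 192.6]
0.022 [276.3 184.9] [288.2 191.6]
side green cols 228 240 rows 195 204
0.015 [227.4 195.7] [240.5 203.6]
0.017 [227.3 195. ] [240.4 202.8]
0.019 [227.3 194.2] [240.4 202.1]
0.022 [227.2 193.1] [240.3 200.9]
```

View pics/b.png

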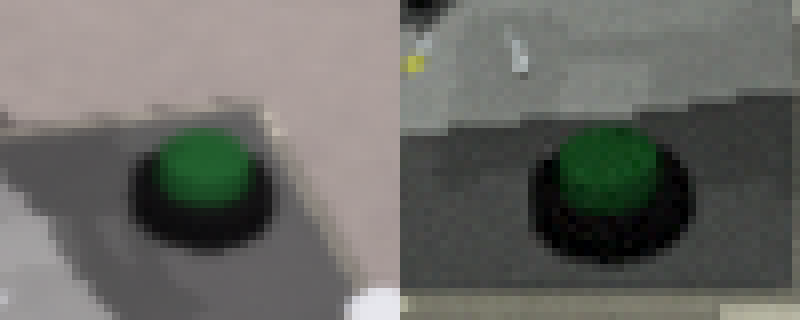

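```bash
cat >> h.py <<'E'
def push(th,off,r=.033,z=.104):
    # finger centre beside the pointer: th = world angle of pointer, off = distance from its midplane on the ccw side
    p=np.load('p.npy');a=box(p,[0,-.04,0])[0];t=np.radians(th)
    return a+[r*np.cos(t)-off*np.sin(t),r*np.sin(t)+off*np.cos(t),z],th+90
W0=105+1.96
E
python3 - <<'E'
from h import *
st();q,y=push(77,.03,z=.15);print(q,y,rel(q,y))
E
```

```text
4.93 [0.5369 0.067  0.1863] [-179.8    0.    90. ] F [ 0.1 -0.7  0.1] w 0.0003 q [ 32.  11. -46. 100.   8.  73. -16.]
[ 0.56713498 -0.02266337  0.15      ] 167 (array([-8.97,  3.03,  3.63]), array([ -0.2,  -0.1, -77. ]))
```

The crops show the cap clearly standing up again: scene rows 186–196, side rows 195–206, proud of the housing by about 8 mm. The press hit its hard stop (22 N) about 6 mm below first contact. On to the selector.

>>> send_rows:
  series:
    - {"travel": [-3, 1, 1], "dr": [0, 0, -7], "claw": 0}
    - {"travel": [-6, 2, 2], "dr": [0, 0, -14], "claw": 0}
    - {"travel": [-9, 3, 3.2], "dr": [0, 0, -21], "claw": 0}
    - {"travel": [-9, 3, 3.2], "dr": [0, 0, -28], "claw": 0}
    - {"travel": [-9, 3, 3.2], "dr": [0, 0, -35], "claw": 0}
    - {"travel": [-9, 3, 3.2], "dr": [0, 0, -42], "claw": 0}
    - {"travel": [-9, 3, 3.2], "dr": [0, 0, -49], "claw": 0}
    - {"travel": [-9, 3, 3.2], "dr": [0, 0, -56], "claw": 0}
    - {"travel": [-9, 3, 3.2], "dr": [0, 0, -63], "claw": 0}
    - {"travel": [-9, 3, 3.2], "dr": [0, 0, -70], "claw": 0}
    - {"travel": [-9, 3, 3.2], "dr": [0, 0, -77], "claw": 0}
    - {"travel": [-9, 3, 3.2], "dr": [0, 0, -77], "claw": 0}

```text
time_s: 5.93
tool_pos: [0.5669, -0.0226, 0.154]
tool_rot: [180.0, -0.2, 167.2]
force: [0.3, 0.6, 0.4]
grip_width: 0.0002
```

```bash
cat >> h.py <<'E'
def look(name):
    p=np.load('p.npy');out=[]
    for n in('scene','side'):
        im=env.read_camera(n);u=proj(n,box(p,[0,-.04,.1]))[0].astype(int);o=u-[32,30]
        b=cv2.resize(im[o[1]:o[1]+60,o[0]:o[0]+64],None,fx=6,fy=6,interpolation=cv2.INTER_CUBIC)
        for k in range(7):
            t=np.radians(105-30*k);q=proj(n,box(p,[.044*np.cos(t),-.04+.044*np.sin(t),.122]))[0]
            cv2.circle(b,tuple(int(v) for v in (q-o)*6+3),3,(255,0,255) if k!=4 else (255,255,0),1)
        out.append(b)
    cv2.imwrite(f'pics/{name}.png',np.hstack(out))
E
python3 - <<'E'
from h import *
st();q,y=push(77,.03);print(q,y,rel(q,y));look('k1')
E
```

```text
5.93 [ 0.5669 -0.0226  0.154 ] [180.   -0.2 167.2] F [0.3 0.6 0.4] w 0.0002 q [ 45.  19. -54.  99.  16.  71.  65.]
[ 0.56713498 -0.02266337  0.104     ] 167 (array([-0.05, -0.  ,  5.  ]), array([ 0. , -0.2,  0.2]))
```

View pics/k1.png

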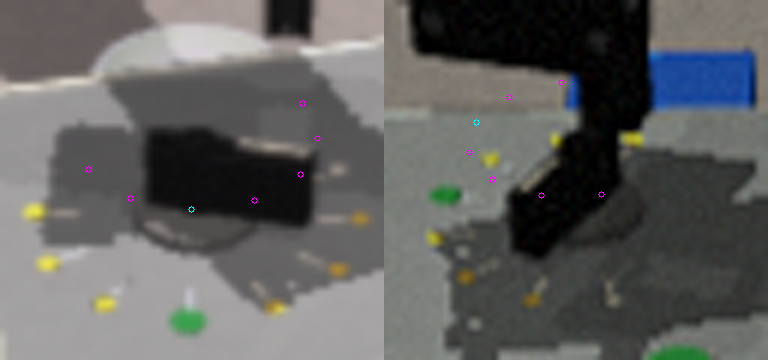

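The pointer tip shows at about (311,152) in the scene crop and (520,192) in the side crop, between marks 1 and 2. I triangulate it, and the ridge's other visible end.

Run:
```python
from h import *
p=np.load('p.npy');a=box(p,[0,-.04,.122])[0]
O={n:proj(n,box(p,[0,-.04,.1]))[0].astype(int)-[32,30] for n in('scene','side')}
def tri(s,d):
    s=(np.array(s)-3)/6+O['scene'];d=(np.array(d)-3-[384,0])/6+O['side']
    g=least_squares(lambda X:np.r_[proj('scene',X)-s,proj('side',X)-d].ravel(),a);return g.x,np.abs(g.fun).max()
for s,d in(((311,152),(520,192)),((238,140),(560,160))):
    X,e=tri(s,d);v=X-a;print(X.round(4),e.round(2),'local ang',np.degrees(np.arctan2(v[1],v[0]))-1.96,'r',np.hypot(*v[:2]))
# plane intersection at z=.122 of the tip pixels
for n,s in(('scene',(311,152)),('side',(520-384,192)),('scene',(311,214)),('side',(518-384,252))):
  for z in(.122,.119,.092):
    c=env.calibration(n);T=c['cam_to_world'];u=(np.array(s)-3)/6+O[n]
    d=T[:3,:3]@[(u[0]-c['cx'])/c['fx'],(u[1]-c['cy'])/c['fy'],1];X=T[:3,3]+d*(z-T[2,3])/d[2];v=X-a
    print(n,s,z,X.round(4),'ang',round(np.degrees(np.arctan2(v[1],v[0]))-1.96,1),'r',np.hypot(*v[:2]).round(4))
```

```text
[ 0.607  -0.0225  0.1217] 0.32 local ang 63.16613469102193 r 0.04302006744408405
[ 0.5945 -0.047   0.1213] 0.42 local ang 66.96164299408045 r 0.015580965025155998
scene (311, 152) 0.122 [ 0.6063 -0.0229  0.122 ] ang 63.9 r 0.0424
scene (311, 152) 0.119 [ 0.6023 -0.022   0.119 ] ang 69.3 r 0.0418
scene (311, 152) 0.092 [ 0.5667 -0.0138  0.092 ] ang 113.0 r 0.0527
side (136, 192) 0.122 [ 0.6073 -0.0207  0.122 ] ang 63.9 r 0.0448
side (136, 192) 0.119 [ 0.6082 -0.0253  0.119 ] ang 60.1 r 0.041
side (136, 192) 0.092 [ 0.6161 -0.0673  0.092 ] ang -13.9 r 0.0278
scene (311, 214) 0.122 [ 0.6422 -0.0307  0.122 ] ang 28.1 r 0.0616
scene (311, 214) 0.119 [ 0.6384 -0.0298  0.119 ] ang 30.7 r 0.0588
scene (311, 214) 0.092 [ 0.6045 -0.022   0.092 ] ang 66.6 r 0.0425
side (134, 252) 0.122 [0.6025 0.0201 0.122 ] ang 78.6 r 0.0828
side (134, 252) 0.119 [0.6033 0.0157 0.119 ] ang 77.5 r 0.0786
side (134, 252) 0.092 [ 0.611  -0.0241  0.092 ] ang 57.5 r 0.0435
```

>>> send_rows:
  series:
    - {"travel": [0, 0, 2], "dr": [0, -0.2, 0.2], "claw": 0}
    - {"travel": [0, 0, 4], "dr": [0, -0.2, 0.2], "claw": 0}
    - {"travel": [0, 0, 5], "dr": [0, -0.2, 0.2], "claw": 0}
    - {"travel": [0, 0, 5], "dr": [0, -0.2, 0.2], "claw": 0}
    - {"travel": [0, 0, 5], "dr": [0, -0.2, 0.2], "claw": 0}

```text
time_s: 6.45
tool_pos: [0.5678, -0.0224, 0.1055]
tool_rot: [180.0, 0.1, 166.7]
force: [-0.2, -1.0, 0.1]
grip_width: 0.0005
```

```bash
cat >> h.py <<'E'
def plan(steps):
    st();o=env.get_obs()
    for th,off in steps:
        q,y=push(th,off/1e3);t,d=rel(q,y,o);print(th,off,t,d)
E
python3 - <<'E'
from h import *
plan([(77,25),(77,20),(77,17),(75,16.5),(73,16.5),(71,16.5),(69,16.5),(67,16.5),(65,16.5),(63,16.5),(61,16.5),(59,16.5),(57,16.5)])
E
```

```text
6.45 [ 0.5678 -0.0224  0.1055] [1.800e+02 1.000e-01 1.667e+02] F [-0.2 -1.   0.1] w 0.0005 q [ 44.  21. -53. 102.  18.  66.  62.]
77 25 [-0.44 -0.04  0.15] [ 0.   0.1 -0.3]
77 20 [-0.94 -0.04  0.15] [ 0.   0.1 -0.3]
77 17 [-1.24 -0.03  0.15] [ 0.   0.1 -0.3]
75 16.5 [-1.4   0.02  0.15] [0.  0.1 1.7]
73 16.5 [-1.52  0.07  0.15] [0.  0.1 3.7]
71 16.5 [-1.64  0.12  0.15] [0.  0.1 5.7]
69 16.5 [-1.76  0.17  0.15] [0.  0.1 7.7]
67 16.5 [-1.88  0.21  0.15] [0.  0.1 9.7]
65 16.5 [-2.01  0.24  0.15] [ 0.   0.1 11.7]
63 16.5 [-2.13  0.27  0.16] [ 0.   0.1 13.7]
61 16.5 [-2.26  0.3   0.16] [ 0.   0.1 15.7]
59 16.5 [-2.38  0.32  0.16] [ 0.   0.1 17.7]
57 16.5 [-2.51  0.34  0.16] [ 0.   0.1 19.7]
```

Approach and lean in lightly to find contact.

>>> send_rows:
  series:
    - {"travel": [-0.4, 0, 0.1], "dr": [0, 0, 0], "claw": 0}
    - {"travel": [-0.9, 0, 0.1], "dr": [0, 0, 0], "claw": 0}
    - {"travel": [-1.2, 0, 0.1], "dr": [0, 0, 0], "claw": 0}
    - {"travel": [-1.4, 0, 0.1], "dr": [0, 0, 1.7], "claw": 0}
    - {"travel": [-1.5, 0.1, 0.1], "dr": [0, 0, 3.7], "claw": 0}
    - {"travel": [-1.64, 0.1, 0.1], "dr": [0, 0, 5.7], "claw": 0}
    - {"travel": [-1.64, 0.1, 0.1], "dr": [0, 0, 5.7], "claw": 0}

```text
time_s: 7.03
tool_pos: [0.5853, -0.0253, 0.1056]
tool_rot: [180.0, 0.3, 161.0]
force: [0.1, 0.3, 0.3]
grip_width: 0.0005
```

Run:
```python
from h import *
plan([(71,16.5),(69,16.5),(67,16.5),(65,16.5),(63,16.5),(61,16.5),(59,16.5),(57,16.5),(55,16.5)])
```

```text
7.03 [ 0.5853 -0.0253  0.1056] [180.    0.3 161. ] F [0.1 0.3 0.3] w 0.0005 q [ 42.  23. -51.  99.  19.  66.  56.]
71 16.5 [ 0.13 -0.01  0.16] [0.  0.3 0. ]
69 16.5 [0.01 0.05 0.16] [0.1 0.3 2. ]
67 16.5 [-0.1   0.1   0.16] [0.1 0.3 4. ]
65 16.5 [-0.22  0.14  0.16] [0.1 0.3 6. ]
63 16.5 [-0.35  0.19  0.16] [0.1 0.3 8. ]
61 16.5 [-0.47  0.23  0.16] [ 0.1  0.2 10. ]
59 16.5 [-0.59  0.26  0.16] [ 0.1  0.2 12. ]
57 16.5 [-0.72  0.29  0.16] [ 0.1  0.2 14. ]
55 16.5 [-0.84  0.32  0.16] [ 0.1  0.2 16. ]
```

>>> send_rows:
  series:
    - {"travel": [0.0, 0.05, 0.1], "dr": [0, 0, 2], "claw": 0}
    - {"travel": [-0.1, 0.1, 0.15], "dr": [0, 0, 4], "claw": 0}
    - {"travel": [-0.2, 0.15, 0.15], "dr": [0, 0, 6], "claw": 0}
    - {"travel": [-0.2, 0.15, 0.15], "dr": [0, 0, 6], "claw": 0}

```text
time_s: 7.37
tool_pos: [0.5874, -0.0248, 0.1039]
tool_rot: [180.0, 0.2, 155.1]
force: [-1.1, 0.6, 0.3]
grip_width: 0.0004
```

>>> send_rows:
  series:
    - {"travel": [-0.12, 0.05, 0], "dr": [0, 0, 2], "claw": 0}
    - {"travel": [-0.12, 0.05, 0], "dr": [0, 0, 2], "claw": 0}
    - {"travel": [-0.12, 0.05, 0], "dr": [0, 0, 2], "claw": 0}

```text
time_s: 7.62
tool_pos: [0.5884, -0.0248, 0.1037]
tool_rot: [180.0, 0.2, 153.2]
force: [0.2, -0.7, 0.0]
grip_width: 0.0004
```

Run:
```python
from h import *
plan([(65,16.5),(63,16.5),(61,16.5),(59,16.5),(57,16.5),(55,16.5)]);look('k2')
```

```text
7.62 [ 0.5884 -0.0248  0.1037] [180.    0.2 153.2] F [ 0.2 -0.7  0. ] w 0.0004 q [ 40.  23. -49.  99.  19.  66.  49.]
65 16.5 [ 0.05 -0.01 -0.03] [ 0.   0.2 -1.8]
63 16.5 [-0.07  0.04 -0.03] [0.  0.2 0.2]
61 16.5 [-0.18  0.1  -0.03] [0.1 0.2 2.2]
59 16.5 [-0.3   0.15 -0.03] [0.1 0.2 4.2]
57 16.5 [-0.42  0.2  -0.03] [0.1 0.2 6.2]
55 16.5 [-0.54  0.24 -0.03] [0.1 0.2 8.2]
```

View pics/k2.png

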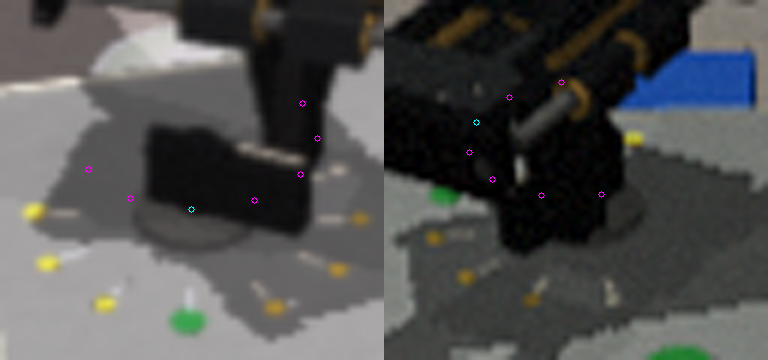

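The pointer tip now sits near (304,160) in the scene crop, and the finger is behind it. It has moved slightly, so contact has begun. I continue in small steps.

>>> send_rows:
  series:
    - {"travel": [-0.1, 0.05, 0], "dr": [0, 0, 1.2], "claw": 0}
    - {"travel": [-0.18, 0.1, 0], "dr": [0, 0, 2.2], "claw": 0}
    - {"travel": [-0.18, 0.1, 0], "dr": [0, 0, 2.2], "claw": 0}

```text
time_s: 7.97
tool_pos: [0.5905, -0.0247, 0.1035]
tool_rot: [179.9, 0.2, 150.8]
force: [0.7, 0.1, 0.2]
grip_width: 0.0003
```

>>> send_rows:
  series:
    - {"travel": [-0.06, 0.03, 0], "dr": [0, 0, 1], "claw": 0}
    - {"travel": [-0.12, 0.05, 0], "dr": [0, 0, 2], "claw": 0}
    - {"travel": [-0.12, 0.05, 0], "dr": [0, 0, 2], "claw": 0}

```text
time_s: 8.22
tool_pos: [0.5916, -0.0248, 0.1035]
tool_rot: [179.9, 0.2, 148.8]
force: [0.4, -0.1, 0.3]
grip_width: 0.0003
```

>>> send_rows:
  series:
    - {"travel": [-0.06, 0.03, 0], "dr": [0, 0, 1], "claw": 0}
    - {"travel": [-0.12, 0.05, 0], "dr": [0, 0, 2], "claw": 0}
    - {"travel": [-0.12, 0.05, 0], "dr": [0, 0, 2], "claw": 0}

```text
time_s: 8.47
tool_pos: [0.5929, -0.025, 0.1035]
tool_rot: [179.9, 0.2, 146.8]
force: [-0.7, 0.5, 0.7]
grip_width: 0.0004
```

```bash
cat >> h.py <<'E'
def bar():
    # pointer angle by template: silhouette of the bar vs dark pixels, scene camera, scored over angle
    p=np.load('p.npy');im=env.read_camera('scene').max(2).astype(float);best=[]
    dark=cv2.GaussianBlur((im<42).astype(np.float32),(0,0),.7)
    for th in range(-40,120,1):
        t=np.radians(th);e=np.array([np.cos(t),np.sin(t)]);n=np.array([-e[1],e[0]])
        P=[[*(np.array([0,-.04])+l*e+w*n),z] for l in(.044,-.019) for w in(.007,-.007) for z in(.092,.119)]
        h=cv2.convexHull(proj('scene',box(p,P)).astype(np.float32))
        m=np.zeros(im.shape,np.uint8);cv2.fillPoly(m,[np.round(h*16).astype(int)],255,shift=4)
        ring=cv2.dilate(m,np.ones((5,5)))>0;ins=m>0
        best.append((dark[ins].mean()-dark[ring&~ins].mean(),th))
    best.sort(reverse=True);print('bar local ang',best[:4])
E
python3 - <<'E'
from h import *
bar();plan([(59,16.5),(57,16.5),(55,16.5),(53,16.5),(51,16.5)])
# same measure on the first view, free of the hand, for reference
E
```

```text
bar local ang [(np.float32(0.6832202), 32), (np.float32(0.67939955), 34), (np.float32(0.67939955), 33), (np.float32(0.6793773), 37)]
8.52 [ 0.5929 -0.025   0.1035] [179.9   0.2 146.9] F [-0.1  0.5  0.2] w 0.0007 q [ 39.  23. -48.  98.  19.  66.  43.]
59 16.5 [ 0.1  -0.04 -0.05] [ 0.1  0.2 -2.1]
57 16.5 [-0.02  0.02 -0.05] [ 0.1  0.2 -0.1]
55 16.5 [-0.13  0.07 -0.05] [0.1 0.2 1.9]
53 16.5 [-0.25  0.12 -0.05] [0.1 0.2 3.9]
51 16.5 [-0.37  0.17 -0.05] [0.1 0.2 5.9]
```

Run:
```python
from h import *
look('k3')
```

```text
(no output)
```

View pics/k3.png

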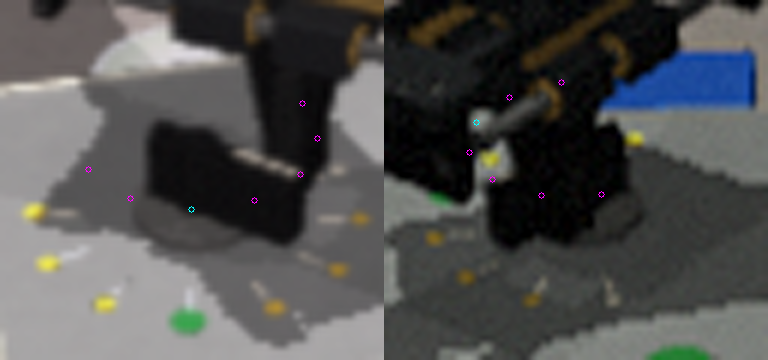

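The pointer tip is now at (300,174), exactly on mark 2 (third position). I need a numeric reading of the angle, so I use contrast along the white line against its flanks.

```bash
cat >> h.py <<'E'
def line(n='scene',im=None):
    p=np.load('p.npy');im=(env.read_camera(n) if im is None else im).min(2).astype(np.float32);c=env.calibration(n);res=[]
    l=np.linspace(.012,.042,25)
    def s(th,w):
        t=np.radians(th);X=box(p,np.c_[l*np.cos(t)-w*np.sin(t),-.04+l*np.sin(t)+w*np.cos(t),0*l+.122])
        q=proj(n,X,c).astype(np.float32);return cv2.remap(im,q[:,:1],q[:,1:],cv2.INTER_LINEAR).mean()
    for th in range(-40,121):
        res.append((s(th,0)-max(s(th,.005),s(th,-.005)),th))
    res.sort(reverse=True);print(n,'line',[(round(float(a)),b) for a,b in res[:5]])
E
python3 - <<'E'
from h import *
line('scene');line('side')
for n in('scene','side'): line(n,cv2.resize(cv2.imread(f'pics/{n}1.png'),(512,384),interpolation=cv2.INTER_AREA))
E
```

```text
scene line [(38, 46), (36, 45), (36, 47), (31, 44), (26, 48)]
side line [(5, -20), (4, -19), (3, 36), (3, 35), (3, 88)]
scene line [(5, 69), (5, 70), (5, 68), (4, 71), (4, 72)]
side line [(7, 37), (7, 38), (6, 39), (6, 36), (4, 40)]
```

Run:
```python
from h import *
plan([(53,16.5),(50,16.5),(47,16.5),(44,16.5),(41,16.5),(38,16.5),(35,16.5)])
```

```text
8.72 [ 0.5927 -0.0249  0.1035] [179.9   0.2 146.9] F [ 0.  -0.9  0.1] w 0.0005 q [ 39.  23. -48.  99.  19.  66.  43.]
53 16.5 [-0.26  0.13 -0.05] [0.1 0.2 3.9]
50 16.5 [-0.44  0.2  -0.05] [0.1 0.2 6.9]
47 16.5 [-0.62  0.26 -0.05] [0.1 0.2 9.9]
44 16.5 [-0.81  0.31 -0.05] [ 0.1  0.2 12.9]
41 16.5 [-1.    0.35 -0.05] [ 0.1  0.2 15.9]
38 16.5 [-1.19  0.38 -0.05] [ 0.1  0.2 18.9]
35 16.5 [-1.38  0.4  -0.05] [ 0.1  0.2 21.9]
```

>>> send_rows:
  series:
    - {"travel": [-0.26, 0.13, 0], "dr": [0, 0, 3.9], "claw": 0}
    - {"travel": [-0.44, 0.2, 0], "dr": [0, 0, 6.9], "claw": 0}
    - {"travel": [-0.62, 0.26, 0], "dr": [0, 0, 9.9], "claw": 0}
    - {"travel": [-0.72, 0.28, 0], "dr": [0, 0, 11.4], "claw": 0}
    - {"travel": [-0.81, 0.31, 0], "dr": [0, 0, 12.9], "claw": 0}
    - {"travel": [-0.9, 0.33, 0], "dr": [0, 0, 14.4], "claw": 0}
    - {"travel": [-1.0, 0.35, 0], "dr": [0, 0, 15.9], "claw": 0}
    - {"travel": [-1.0, 0.35, 0], "dr": [0, 0, 15.9], "claw": 0}

```text
time_s: 9.38
tool_pos: [0.6035, -0.0277, 0.1035]
tool_rot: [179.9, 0.2, 130.9]
force: [0.0, 0.4, -1.0]
grip_width: 0.0006
```

Run:
```python
from h import *
line();plan([(38,16.5),(36,16.5),(34,16.5),(32,16.5),(30,16.5),(28,16.5)])
```

```text
scene line [(39, 32), (39, 33), (36, 34), (36, 31), (30, 30)]
9.43 [ 0.6036 -0.0277  0.1036] [179.8   0.2 131. ] F [ 0.3 -0.4 -0.1] w 0.0006 q [ 36.  24. -44.  97.  18.  66.  28.]
38 16.5 [-0.12  0.06 -0.04] [0.2 0.2 3. ]
36 16.5 [-0.24  0.11 -0.04] [0.2 0.2 5. ]
34 16.5 [-0.36  0.15 -0.04] [0.2 0.2 7. ]
32 16.5 [-0.48  0.19 -0.04] [0.2 0.2 9. ]
30 16.5 [-0.61  0.23 -0.04] [ 0.2  0.2 11. ]
28 16.5 [-0.73  0.26 -0.04] [ 0.2  0.2 13. ]
```

>>> send_rows:
  series:
    - {"travel": [-0.06, 0.03, 0], "dr": [0, 0, 1.5], "claw": 0}
    - {"travel": [-0.12, 0.06, 0], "dr": [0, 0, 3], "claw": 0}
    - {"travel": [-0.12, 0.06, 0], "dr": [0, 0, 3], "claw": 0}
    - {"travel": [-0.12, 0.06, 0], "dr": [0, 0, 3], "claw": 0}

```text
time_s: 9.77
tool_pos: [0.6046, -0.028, 0.1036]
tool_rot: [179.9, 0.2, 128.0]
force: [-0.3, 0.7, -1.1]
grip_width: 0.0007
```

Run:
```python
from h import *
line();plan([(36,16.5),(34,16.5),(32,16.5),(30,16.5),(28,16.5)])
```

```text
scene line [(43, 31), (42, 32), (40, 30), (37, 33), (34, 29)]
9.82 [ 0.6046 -0.028   0.1036] [179.9   0.2 128. ] F [-0.3  1.6 -0. ] w 0.0008 q [ 36.  23. -44.  97.  18.  66.  25.]
36 16.5 [-0.15  0.06 -0.04] [0.1 0.2 2. ]
34 16.5 [-0.27  0.11 -0.04] [0.2 0.2 4. ]
32 16.5 [-0.39  0.16 -0.04] [0.2 0.2 6. ]
30 16.5 [-0.51  0.2  -0.04] [0.2 0.2 8. ]
28 16.5 [-0.63  0.24 -0.04] [ 0.2  0.2 10. ]
```

>>> send_rows:
  series:
    - {"travel": [-0.07, 0.03, 0], "dr": [0, 0, 1], "claw": 0}
    - {"travel": [-0.15, 0.06, 0], "dr": [0, 0, 2], "claw": 0}
    - {"travel": [-0.21, 0.08, 0], "dr": [0, 0, 3], "claw": 0}
    - {"travel": [-0.21, 0.08, 0], "dr": [0, 0, 3], "claw": 0}
    - {"travel": [-0.21, 0.08, 0], "dr": [0, 0, 3], "claw": 0}

```text
time_s: 10.23
tool_pos: [0.6064, -0.0294, 0.1036]
tool_rot: [179.9, 0.2, 125.0]
force: [-0.3, -0.1, 0.9]
grip_width: 0.0006
```

Run:
```python
from h import *
line();plan([(32,16.5),(29,16.5),(26,16.5),(23,16.5),(20,16.5),(17,16.5),(14,16.5),(11,16.5)])
```

```text
scene line [(43, 27), (41, 26), (40, 28), (37, 25), (32, 29)]
10.28 [ 0.6064 -0.0294  0.1036] [179.9   0.2 125. ] F [ 1.3  0.4 -0.2] w 0.0002 q [ 35.  24. -43.  97.  17.  66.  22.]
32 16.5 [-0.16  0.11 -0.04] [0.1 0.2 3. ]
29 16.5 [-0.34  0.18 -0.04] [0.1 0.2 6. ]
26 16.5 [-0.52  0.25 -0.04] [0.1 0.2 9. ]
23 16.5 [-0.71  0.3  -0.04] [ 0.1  0.2 12. ]
20 16.5 [-0.89  0.34 -0.04] [ 0.2  0.2 15. ]
17 16.5 [-1.08  0.38 -0.04] [ 0.2  0.2 18. ]
14 16.5 [-1.28  0.4  -0.04] [ 0.2  0.1 21. ]
11 16.5 [-1.47  0.42 -0.03] [ 0.2  0.1 24. ]
```

>>> send_rows:
  series:
    - {"travel": [-0.05, 0.04, 0], "dr": [0, 0, 1], "claw": 0}
    - {"travel": [-0.11, 0.07, 0], "dr": [0, 0, 2], "claw": 0}
    - {"travel": [-0.11, 0.07, 0], "dr": [0, 0, 2], "claw": 0}
    - {"travel": [-0.11, 0.07, 0], "dr": [0, 0, 2], "claw": 0}

```text
time_s: 10.62
tool_pos: [0.6075, -0.0298, 0.1035]
tool_rot: [179.9, 0.2, 123.0]
force: [0.1, 0.9, 0.1]
grip_width: 0.0003
```

Run:
```python
from h import *
line();plan([(31,16.5),(29,16.5),(26,16.5),(23,16.5),(20,16.5),(17,16.5),(14,16.5),(11,16.5)])
```

```text
scene line [(44, 25), (42, 24), (42, 26), (38, 23), (35, 27)]
10.67 [ 0.6075 -0.0297  0.1036] [179.9   0.2 123. ] F [-0.4  0.4 -0.2] w 0.0005 q [ 35.  24. -43.  96.  17.  67.  21.]
31 16.5 [-0.13  0.06 -0.04] [0.1 0.2 2. ]
29 16.5 [-0.25  0.11 -0.04] [0.1 0.1 4. ]
26 16.5 [-0.43  0.18 -0.04] [0.1 0.1 7. ]
23 16.5 [-0.61  0.24 -0.04] [ 0.2  0.1 10. ]
20 16.5 [-0.8   0.29 -0.04] [ 0.2  0.1 13. ]
17 16.5 [-0.99  0.33 -0.04] [ 0.2  0.1 16. ]
14 16.5 [-1.18  0.36 -0.04] [ 0.2  0.1 19. ]
11 16.5 [-1.37  0.39 -0.04] [ 0.2  0.1 22. ]
```

Check the reading's bias: back the finger off and see where the pointer rests freely.

>>> send_rows:
  series:
    - {"travel": [0.8, 0, 0], "dr": [0, 0, 0], "claw": 0}
    - {"travel": [1.6, 0, 0], "dr": [0, 0, 0], "claw": 0}
    - {"travel": [2, 0, 0], "dr": [0, 0, 0], "claw": 0}
    - {"travel": [2, 0, 0], "dr": [0, 0, 0], "claw": 0}
    - {"travel": [2, 0, 0], "dr": [0, 0, 0], "claw": 0}
    - {"travel": [2, 0, 0], "dr": [0, 0, 0], "claw": 0}

```text
time_s: 11.17
tool_pos: [0.5966, -0.013, 0.1036]
tool_rot: [179.9, 0.2, 123.0]
force: [-0.4, -0.6, 0.5]
grip_width: 0.0002
```

Run:
```python
from h import *
line();st();look('k4')
```

```text
scene line [(29, 14), (27, 13), (26, 15), (21, 12), (19, 16)]
11.22 [ 0.5967 -0.0132  0.1035] [179.9   0.2 123. ] F [ 0.4  0.5 -0. ] w 0.0002 q [ 34.  22. -43.  98.  17.  66.  19.]
```

View pics/k4.png

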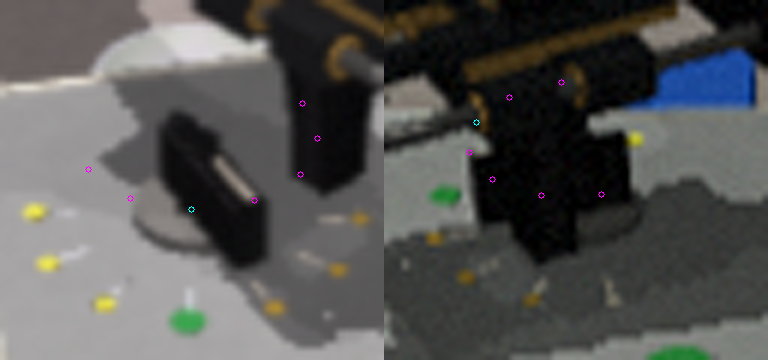

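The pointer rests at a reading of 14° (fourth position, mark 3, its tip toward the yellow dot just before green). One click remains. I push it just past half-way (0°), then release.

Run:
```python
from h import *
line();plan([(29,32),(25,28),(21,24),(20,20.5),(18,16.5),(16,16.5),(14,16.5),(12,16.5),(10,16.5),(8,16.5),(6,16.5)])
```

```text
scene line [(28, 14), (26, 13), (24, 15), (21, 12), (17, 16)]
11.37 [ 0.5967 -0.0132  0.1035] [179.9   0.2 123. ] F [-0.2 -0.5 -0.5] w 0.0006 q [ 34.  22. -43.  98.  17.  66.  19.]
29 32 [-0.67  0.23 -0.05] [0.1 0.1 4. ]
25 28 [-1.32  0.38 -0.05] [0.1 0.1 8. ]
21 24 [-1.97  0.45 -0.05] [ 0.2  0.1 12. ]
20 20.5 [-2.38  0.4  -0.05] [ 0.2  0.1 13. ]
18 16.5 [-2.89  0.33 -0.04] [ 0.2  0.1 15. ]
16 16.5 [-3.02  0.36 -0.04] [ 0.2  0.1 17. ]
14 16.5 [-3.15  0.38 -0.04] [ 0.2  0.1 19. ]
12 16.5 [-3.28  0.39 -0.04] [ 0.2  0.1 21. ]
10 16.5 [-3.4   0.4  -0.04] [ 0.2  0.1 23. ]
8 16.5 [-3.53  0.41 -0.04] [ 0.2  0.1 25. ]
6 16.5 [-3.66  0.41 -0.04] [ 0.2  0.1 27. ]
```

>>> send_rows:
  series:
    - {"travel": [-0.67, 0.23, 0], "dr": [0, 0, 4], "claw": 0}
    - {"travel": [-1.3, 0.38, 0], "dr": [0, 0, 8], "claw": 0}
    - {"travel": [-1.97, 0.45, 0], "dr": [0, 0, 12], "claw": 0}
    - {"travel": [-2.38, 0.4, 0], "dr": [0, 0, 13], "claw": 0}
    - {"travel": [-2.65, 0.36, 0], "dr": [0, 0, 14], "claw": 0}
    - {"travel": [-2.9, 0.33, 0], "dr": [0, 0, 15], "claw": 0}
    - {"travel": [-3.02, 0.36, 0], "dr": [0, 0, 17], "claw": 0}
    - {"travel": [-3.15, 0.38, 0], "dr": [0, 0, 19], "claw": 0}
    - {"travel": [-3.28, 0.39, 0], "dr": [0, 0, 21], "claw": 0}
    - {"travel": [-3.28, 0.39, 0], "dr": [0, 0, 21], "claw": 0}
    - {"travel": [-3.28, 0.39, 0], "dr": [0, 0, 21], "claw": 0}

```text
time_s: 12.28
tool_pos: [0.6174, -0.0375, 0.1035]
tool_rot: [179.8, 0.0, 102.1]
force: [-0.6, 1.2, -0.4]
grip_width: 0.0005
```

Run:
```python
from h import *
line();plan([(10,16.5),(8,16.5),(6,16.5),(4,16.5),(2,16.5)]);line()
```

```text
scene line [(49, 7), (49, 8), (45, 6), (45, 9), (37, 5)]
12.33 [ 0.6174 -0.0377  0.1034] [1.798e+02 1.000e-01 1.021e+02] F [-0.3  2.4 -0.4] w 0.0004 q [ 32.  24. -39.  95.  16.  67.   2.]
10 16.5 [-0.21  0.07 -0.06] [0.2 0.1 2.1]
8 16.5 [-0.33  0.12 -0.06] [0.2 0.  4.1]
6 16.5 [-0.45  0.17 -0.06] [0.2 0.  6.1]
4 16.5 [-0.57  0.21 -0.05] [0.2 0.  8.1]
2 16.5 [-0.69  0.25 -0.05] [ 0.2  0.  10.1]
scene line [(51, 7), (49, 8), (48, 6), (43, 9), (42, 5)]
```

>>> send_rows:
  series:
    - {"travel": [-0.11, 0.04, 0], "dr": [0, 0, 1], "claw": 0}
    - {"travel": [-0.21, 0.07, 0], "dr": [0, 0, 2], "claw": 0}
    - {"travel": [-0.33, 0.12, 0], "dr": [0, 0, 4], "claw": 0}
    - {"travel": [-0.45, 0.17, 0], "dr": [0, 0, 6], "claw": 0}
    - {"travel": [-0.45, 0.17, 0], "dr": [0, 0, 6], "claw": 0}
    - {"travel": [-0.45, 0.17, 0], "dr": [0, 0, 6], "claw": 0}

```text
time_s: 12.88
tool_pos: [0.6205, -0.0433, 0.1037]
tool_rot: [179.8, 0.1, 96.0]
force: [-0.9, 0.4, -0.1]
grip_width: 0.0005
```

Run:
```python
from h import *
line();plan([(6,16.5),(4,16.5),(2,16.5),(0,16.5),(-2,16.5)]);line()
```

```text
scene line [(67, -7), (66, -6), (60, -8), (58, -5), (49, -9)]
12.93 [ 0.6204 -0.043   0.1037] [1.798e+02 1.000e-01 9.600e+01] F [-0.5 -0.2  0.2] w 0.0007 q [ 31.  24. -37.  95.  16.  67.  -4.]
6 16.5 [ 0.13 -0.03 -0.03] [0.2 0.1 0. ]
4 16.5 [ 0.02  0.03 -0.03] [0.2 0.1 2. ]
2 16.5 [-0.1   0.08 -0.03] [0.2 0.1 4. ]
0 16.5 [-0.22  0.13 -0.03] [0.2 0.1 6. ]
-2 16.5 [-0.34  0.17 -0.03] [0.2 0.1 8. ]
scene line [(67, -7), (66, -8), (61, -6), (59, -9), (48, -10)]
```

>>> send_rows:
  series:
    - {"travel": [0.5, 0, 0], "dr": [0, 0, 0], "claw": 0}
    - {"travel": [1, 0, 0], "dr": [0, 0, 0], "claw": 0}
    - {"travel": [1.6, 0, 0], "dr": [0, 0, 0], "claw": 0}
    - {"travel": [2, 0, 0], "dr": [0, 0, 0], "claw": 0}
    - {"travel": [2, 0, 0], "dr": [0, 0, 0], "claw": 0}
    - {"travel": [2, 0, 0], "dr": [0, 0, 0], "claw": 0}

```text
time_s: 13.48
tool_pos: [0.6182, -0.0217, 0.1036]
tool_rot: [179.8, 0.1, 96.1]
force: [-0.3, -0.7, 0.1]
grip_width: 0.0001
```

Run:
```python
from h import *
line();st();line()
```

```text
scene line [(92, -17), (89, -16), (81, -18), (78, -15), (64, -19)]
13.53 [ 0.6182 -0.0223  0.1036] [1.798e+02 1.000e-01 9.600e+01] F [ 0.1 -0.5  0.3] w 0.0007 q [ 30.  24. -38.  95.  16.  66.  -6.]
scene line [(81, -17), (80, -16), (72, -15), (71, -18), (59, -14)]
```

>>> send_rows:
  series:
    - {"travel": [0.3, 0, -3], "dr": [0, 0, 0], "claw": 0}
    - {"travel": [0.3, 0, -6], "dr": [0, 0, 0], "claw": 0}
    - {"travel": [0.3, 0, -10], "dr": [0, 0, 0], "claw": 0}
    - {"travel": [0.3, 0, -13], "dr": [0, 0, 0], "claw": 0}
    - {"travel": [0.3, 0, -13], "dr": [0, 0, 0], "claw": 0}
    - {"travel": [0.3, 0, -13], "dr": [0, 0, 0], "claw": 0}
    - {"travel": [0.3, 0, -13], "dr": [0, 0, 0], "claw": 0}

```text
time_s: 14.17
tool_pos: [0.6171, -0.0198, 0.233]
tool_rot: [179.9, 0.1, 96.0]
force: [-0.0, 0.4, -1.0]
grip_width: 0.0004
```

Run:
```python
from h import *
line();st()
a=env.read_camera('scene')[150:310,110:380];b=env.read_camera('side')[130:290,140:320]
cv2.imwrite('pics/f.png',cv2.resize(np.hstack([a,b]),None,fx=1.75,fy=1.75,interpolation=cv2.INTER_CUBIC))
```

```text
scene line [(100, -16), (97, -17), (95, -15), (84, -14), (82, -18)]
14.22 [ 0.6167 -0.0198  0.2321] [1.799e+02 1.000e-01 9.600e+01] F [-0.1 -0.1  0.1] w 0.0004 q [ 31.  18. -39.  86.  12.  80.  -3.]
```

View pics/f.png

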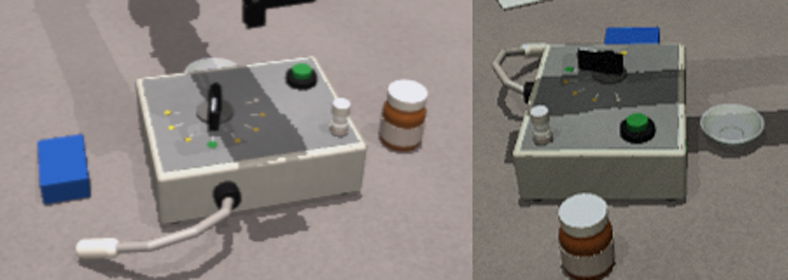

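The pointer at (213,105) points at the green dot at (212,145). The button is up at (301,72), the hand is clear, and the vial, jar, slide box and dish stand where they did. I hand in.

```bash
python3 -c "
from cell import env
print(env.sign_off())"
```

```text
the job is handed in; nothing more can be done
None
```

I pressed the green button, then turned the selector click by click to its fifth position. I handed the job in at about 14 s with the hand clear.

- **Button:** With the fingers shut, I pressed to a hard stop (peak about 23 N), roughly 6 mm below first contact, and let go. The pictures show it back up. That it went all the way down is inferred from force and height, because the joint itself can't be read. My camera estimate of the button's top was also about 3–4 mm lower than where the finger first felt it.
- **Selector:** It started in the second position. Pushing only against the pointer's side, I moved it to the third, fourth and then fifth positions. With the hand away it reads −16° (−15° expected) and points at the green dot. It never went past that click.
- **What disagreed:** At the start the pointer read 64–69° where its click should be at 75°. The final two resting readings were within 2°.
- **Other objects:** The vial, glass dish, amber jar and slide box look undisturbed in the last picture. I compared them by eye, not by measurement.

I viewed 10 pictures.

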